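Reset the grind setting of a coffee grinder

TASK

On top of the white coffee grinder, loosen the lock ring by its upright post until the ring turns freely, without disturbing the setting. Turn the adjuster clockwise by its bar grip until its pointer stands at the small index tab, then retighten the lock ring by its post to about 10 N of push there (firm; well over 15 N strips the thread). Never force the adjuster while the ring clamps it, leave the pointer at the tab, let go, and leave the other things on the worktop where they are.

Things in the scene. Their poses are not given: they have to be found in the camera images.
- grinder: White coffee grinder, 124 x 124 mm, 83 mm high to its lid, fixed to the worktop; a drawer pull on its front (-x) side. Origin: centre of the underside; its z axis (up) is the common turning axis of the lock ring and the adjuster.
- lock_ring (a joint): Turn of the steel lock ring (92 mm across, top 107 mm up), rad; 0 at the start (tight), positive = counterclockwise from above = loosening (rises 4 mm per rad; range -1.4 to 0.9). At 0 its lever arm points along the grinder's -x. Free from 0.6 rad on. Where it bites varies from case to case and shifts towards negative when the adjuster turns clockwise: at 0 it is then loose, so feel for it.
- post_top (a point): Top centre of the ring's upright round post: dark steel, 14 mm in diameter, 75 mm from the turning axis, top 141 mm above the worktop, on a lever arm 16 mm wide with its top 105 mm up. A free ring needs under 2 N here; once it bites, the push grows by about 25 to 40 N per rad. The ring stays where it is left.
- adjuster: Black adjuster above the lock ring: a round foot 60 mm across with a bar grip 56 mm long (along its own x), 12 mm thick, from 119 to 153 mm above the worktop. Origin on the turning axis, 114 mm up; z up; x points along the bar to the pointer. Free, it turns with 0.06 N m, stays where it is left and sinks 2 mm per rad clockwise. Clamped, it must not be turned.
- bar_top (a point): Centre of the top of the adjuster's bar grip, on the turning axis.
- pointer_tip (a point): Tip of the black pointer on the adjuster foot (6 mm wide at the tip), 50 mm from the turning axis, 117 mm above the worktop.
- index_tip (a point): Inner top edge of the index tab, a dark steel upstand 10 mm wide and 6 mm thick, its top 120 mm above the worktop, fixed on the grinder's lid; this point lies 51 mm from the turning axis. At the start it is 0.4 to 1.4 rad clockwise (from above) of the pointer.
- clamp_washer: Washer hidden inside the grinder that does not turn: the lock ring presses it on the adjuster's flange. The clamping force between it and the adjuster is about 4 to 5 N for each newton at the post when tightening.
- table_mug: White dotted mug, 82 mm wide, 91 mm high, a bystander left of the grinder. Origin: centre of the underside.
- match_box: Matchbox, 36 x 53 x 16 mm, a bystander. Origin: centre of the underside.
- teaspoon: Teaspoon, 130 mm long, a bystander. Origin: centre of the underside.

How it is judged (in metres and radians):
On the way, in this order (a step that is already met when the one before it is completed fails the run):
1. the lock ring is loosened while the pointer stands where it stood (within 10 mm) (contact force between clamp_washer and adjuster below 2 N and distance of pointer_tip from where it was at the start of the episode below 0.01 m), for 0.2 s.
2. with the ring loose, the pointer is at the index tab (within 8 mm) (contact force between clamp_washer and adjuster below 2 N and horizontal distance between pointer_tip and index_tip below 0.008 m), for 0.2 s.
At the end, for the whole second after the job is handed in: The pointer tip is within 8 mm of the index tip, and the lock ring is tight: it clamps the adjuster with 25 to 75 N (about 5.5 to 16.5 N of push at the post); adjuster at rest (horizontal distance between pointer_tip and index_tip below 0.008 m and contact force between clamp_washer and adjuster between 25 and 75 N and angular speed of adjuster below 0.05 rad/s); the robot touches nothing.
It fails at once if the lock ring is overtightened: clamping force over 80 N (over about 17.5 N at the post) (contact force between clamp_washer and adjuster above 80 N).
It fails at once if the adjuster is forced round (over 0.4 rad/s) while clamped with over 15 N (contact force between clamp_washer and adjuster above 15 N and angular speed of adjuster above 0.4 rad/s).
It fails at once if the mug is moved by over 20 mm (distance of table_mug from where it was at the start of the episode above 0.02 m).
It fails at once if the matchbox is moved by over 20 mm (distance of match_box from where it was at the start of the episode above 0.02 m).
It fails at once if the teaspoon is moved by over 20 mm (distance of teaspoon from where it was at the start of the episode above 0.02 m).
It also fails if it takes over 72 s, if anything falls off the work surface, if the arm or the gripper's body presses on something with over 40 N, if the wrist force passes 120 N, or if a joint passes its speed limit or range.

ROBOT

A 6-joint arm with a two-finger parallel gripper is mounted at the origin on a cart in front of the work surface, level with it; the furniture and walls round the work are solid. World frame = base frame: x ahead of the robot, y to its left, z up, the work surface at z = 0. Lengths are in m, angles in degrees, forces in N, time in s.
With the tool pointing down it reaches from about 0.35 to 0.875 m from the base axis. Payload 4.2 kg.
Tool frame: the origin (TCP) lies on the centre line of the jaws, within the pads' length; the fingertips stand 19 mm ahead of it and the grasp point (between the pads) is the TCP; z points along the fingers, y is the line along which they close (so a half turn about z gives the same grasp; the last joint's range is limited). The gripper opens to 87 mm and grips with 3 to 60 N. Pads are 19 mm wide; open, the fingers measure 117 mm over their backs; the gripper's body (75 mm by 190 mm) begins 51 mm behind the grasp point.
Start: joints at [85.233, 22.042, 0.453, 0, -68.411, -14.817], TCP at [0.209, 0.589, 0.242] pointing down, gripper open.
Joint ranges: [-179.83, 179.83], [-69.29, 118.12], [-61.27, 80.66], [-181.25, 117.63], [-171.15, -9.14], [-177.46, 177.46]. Speed limits (degrees/s): [159.86, 159.86, 180, 180, 180, 180].

INTERFACE

Orientations are given as a 3x3 rotation matrix whose columns are the frame's x, y, z axes.
In Python, from station import sense, capture, finish_job, search_frame, masks_of gives the robot as it stands.
- The arm moves only by the tool drive_tool, never from a script. Its argument "rows" is a list of rows, each a list of 7 numbers: the opening in per cent of the stroke, from 0 (shut) to 100 (fully open), then the shift along the world's x, y, z in mm, then the turn, a rotation vector about the world's x, y, z in rad. In form: [[fingers, dx, dy, dz, wx, wy, wz], ...]. A call has 1 to 5 rows; each row shifts and turns the commanded pose from where the row before left it; what a row does not reach is not made up. A row lasts 1/12 s, in which the tool goes at most 41.7 mm and 7.16 degrees, less where a joint would pass 70% of its speed; a pose out of reach is approached as far as the arm can. A call is refused whole if a number of a shift passes 41.7 or a number of a turn 0.125, either way. A call with a gripper value outside its range is refused whole. The fingers move at their own pace and stop on an object; the grip force is fixed at half the most. Time passes only in rows, so rows that do not move let the fingers close. It gives the time, the measured TCP pose, the force, the opening and the grip force at its end, in the units of the state.
- sense(): the state, without advancing time (a new reading comes with each control period).
- capture(name): name is "side" or "top" or "wrist"; returns a dict with "frame" (384x512x3 uint8, red, green, blue), "z_map" (384x512 float32, m along the optical axis (not along the pixel's ray), 0 where there is no reading), "fx", "fy", "cx", "cy" (pixels), "R" (3x3) and "t" (3): a world point X has camera coordinates R X + t; the wrist camera has in their place "T_tool_cam" (4x4, takes a point from camera to tool coordinates, whose origin is the TCP and whose axes are the flange's). Camera axes: x right, y down, z forward; pixel columns grow to the right and rows downward; lengths in m; the calibration is good to about 2 mm. A picture is of the moment at which its call begins: read the wrist's pose just before it.
- finish_job(): hands the job in; it is judged then, once.
Trained networks look in a picture, given as the dict that the camera call returned (one of the last four; its "shot" number tells which), for a name from the list of things; names that differ only in an ending like _2 or _b are one class to them, and where a whole thing is asked for, a point or a joint stands for the part that bears it (a point fixed in the world has none). Each returns a list of dicts, best first, with "p" (0 to 1); they miss things now and then, are a little off and sometimes report something else, mostly with a low value. They report only what shows in the picture. A call takes as long as a camera call.
- search_frame(label, picture): "xy" ([column, row] in pixels, amid what is visible of it).
- masks_of(label, picture): "region" (384x512 bool, what is visible of it) and "xy" ([column, row] in pixels, amid what is visible of it).
The state is a dict: "time_s": time; "joints": joint angles; "joint_velocities": joint speeds; "effort": joint torques, N m; "tcp_pos": TCP position; "ee_rot": TCP orientation; "wrist_force": force on the tool from outside, world axes, zero at the start; "moment": the same for the moment, N m; "gripper_width": opening from 0.0 (shut) to 1.0 (fully open); "gripper_force": force on a finger pad.
Only numpy, scipy, OpenCV 4.12 (cv2) and the standard library are available. Lean on these libraries where they do the work, as an engineer would, in place of code of your own. Each camera call takes 0.05 s, during which the arm holds its last target. There are 200 camera calls.

## Working session

There is one attempt and no reset: what is moved stays moved. The work goes in short steps, Python scripts to look and compute and a tool call to move; the robot and the scene stay as the last step left them, time stands still between calls to the robot, and variables do not carry over. Pictures are saved under pics/ and viewed, at most 10 in all, crops included, and the job is handed in when it is done.

Besides the shell and the picture viewer there is one more tool, called as name([rows], argument=value, ...), one row to a line, values as JSON. drive_tool: Moves the arm, as the interface text tells. Its arguments: {"type":"object","properties":{"rows":{"type":"array"}},"required":["rows"]}

```bash
mkdir -p pics; ls
cat > h.py <<'E'
import numpy as np, cv2
from station import sense, capture, search_frame, masks_of
def world(c,uv,z=None,s=None):
    """pixel -> world point; at height z if given, else by depth map"""
    if 'R' in c: R=c['R'];t=c['t']; Rw=np.array(R).T; o=-Rw@np.array(t)
    else:
        T=np.array(c['T_tool_cam']); Rt=np.array(s['ee_rot']); Rw=Rt@T[:3,:3]; o=Rt@T[:3,3]+np.array(s['tcp_pos'])
    uv=np.atleast_2d(uv).astype(float)
    d=np.c_[(uv[:,0]-c['cx'])/c['fx'],(uv[:,1]-c['cy'])/c['fy'],np.ones(len(uv))]
    dw=d@Rw.T
    if z is not None: k=(z-o[2])/dw[:,2]
    else: k=c['z_map'][uv[:,1].round().astype(int),uv[:,0].round().astype(int)]
    return o+dw*k[:,None]
def save(c,n): cv2.imwrite(f'pics/{n}.png',c['frame'][:,:,::-1])
E
python3 - <<'E'
from h import *
s=sense(); print({k:np.round(v,3).tolist() for k,v in s.items()})
ims=[]
for n in ('top','side'):
    c=capture(n); ims.append(c['frame']); 
    for l in ('grinder','post_top','bar_top','pointer_tip','index_tip','table_mug','match_box','teaspoon','adjuster','lock_ring'):
        try: r=search_frame(l,c)
        except Exception as e: print(l,e); continue
        print(n,l,[(np.round(q['xy'],1).tolist(),round(q['p'],2),world(c,q['xy'])[0].round(3).tolist()) for q in r[:2]])
    save(c,n+'0')
E
```

```text
pics
{'time_s': 0.0, 'joints': [85.233, 22.093, 0.381, -0.029, -68.412, -14.817], 'joint_velocities': [0.072, 0.049, 0.037, 0.027, -0.038, 0.033], 'effort': [-0.001, -39.066, 18.74, 4.22, 0.011, -0.0], 'tcp_pos': [0.209, 0.588, 0.24], 'ee_rot': [[0.942, -0.335, -0.001], [-0.335, -0.942, -0.002], [0.0, 0.002, -1.0]], 'wrist_force': [-0.548, -0.198, -0.678], 'moment': [-0.018, -0.008, 0.02], 'gripper_force': 0.0, 'gripper_width': 1.001}
top grinder [([323.4, 174.8], 0.76, [0.535, -0.248, 0.121])]
top post_top [([321.5, 188.2], 0.84, [0.507, -0.246, 0.106]), ([323.3, 176.3], 0.64, [0.532, -0.247, 0.121])]
top bar_top [([330.2, 174.9], 0.87, [0.532, -0.257, 0.153])]
top pointer_tip [([332.8, 174.7], 0.85, [0.532, -0.262, 0.156]), ([205.3, 165.0], 0.69, [0.564, 0.012, 0.05])]
top index_tip []
top table_mug [([205.8, 162.9], 0.63, [0.569, 0.01, 0.054])]
top match_box [([219.0, 208.8], 0.68, [0.463, -0.016, 0.015])]
top teaspoon [([149.1, 234.1], 0.55, [0.403, 0.153, 0.003])]
top adjuster [([331.9, 174.9], 0.74, [0.532, -0.26, 0.153])]
top lock_ring [([322.0, 186.4], 0.89, [0.51, -0.244, 0.122])]
side grinder [([334.9, 240.8], 0.68, [0.501, -0.293, 0.092])]
side post_top [([325.5, 223.5], 0.95, [0.506, -0.263, 0.109])]
side bar_top [([340.2, 208.4], 0.9, [0.535, -0.268, 0.132]), ([260.4, 176.1], 0.45, [0.546, -0.028, 0.076])]
side pointer_tip [([340.5, 210.1], 0.69, [0.535, -0.269, 0.129])]
side index_tip [([361.6, 232.6], 0.39, [0.54, -0.318, 0.107])]
side table_mug [([259.8, 177.8], 0.64, [0.544, -0.028, 0.072])]
side match_box [([221.3, 213.9], 0.58, [0.444, -0.023, 0.016]), ([171.2, 190.6], 0.35, [0.407, 0.129, 0.011])]
side teaspoon [([173.4, 192.0], 0.59, [0.408, 0.121, 0.01])]
side adjuster [([339.1, 211.2], 0.75, [0.534, -0.267, 0.126]), ([327.8, 227.0], 0.2, [0.504, -0.271, 0.107])]
side lock_ring [([328.5, 227.4], 0.62, [0.505, -0.272, 0.107])]
```

Run:
```python
import cv2,numpy as np
a=cv2.imread('pics/top0.png')[120:240,260:400]; b=cv2.imread('pics/side0.png')[170:290,270:410]
cv2.imwrite('pics/c0.png',np.hstack([cv2.resize(x,(400,343),interpolation=cv2.INTER_CUBIC) for x in (a,b)]))
```

```text
(no output)
```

View pics/c0.png

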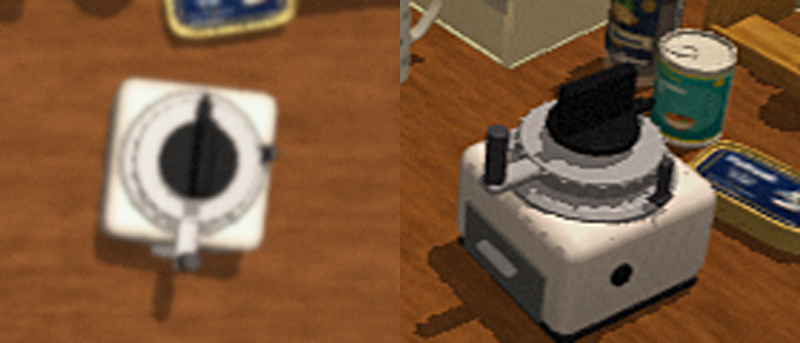

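View pics/side0.png

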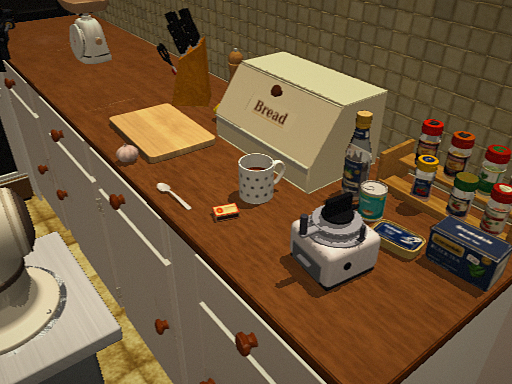

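Top view (up = +x, right = −y): the pointer points about +x at (331,154). The index tab is to the right at (353,173), and the post is at the bottom near (326,211). The side view shows a tin and a bottle behind the grinder. Next I move the wrist camera over it.

drive_tool([
  [100,5,-40,10,0,0,0.016],
  [100,13,-40,10,0,0,0.016],
  [100,13,-40,10,0,0,0.016],
  [100,13,-40,10,0,0,0.016],
  [100,13,-40,10,0,0,0.016],
])

```text
time_s: 1.52
tcp_pos: [0.2648, 0.3928, 0.2905]
ee_rot: [[0.966, -0.257, 0.0], [-0.257, -0.966, 0.0], [0.0, -0.0, -1.0]]
wrist_force: [1.1, -0.5, 0.2]
gripper_width: 0.998
gripper_force: 0.0
```

drive_tool([
  [100,13,-40,10,0,0,0.016],
  [100,13,-40,10,0,0,0.016],
  [100,13,-40,10,0,0,0.016],
  [100,13,-40,10,0,0,0.016],
  [100,13,-40,10,0,0,0.016],
])

```text
time_s: 1.93
tcp_pos: [0.3271, 0.1998, 0.3392]
ee_rot: [[0.984, -0.179, 0.001], [-0.179, -0.984, 0.001], [0.001, -0.001, -1.0]]
wrist_force: [0.9, -0.3, -0.5]
gripper_width: 0.999
gripper_force: 0.0
```

drive_tool([
  [100,13,-40,0,0,0,0.016],
  [100,13,-40,0,0,0,0.016],
  [100,13,-40,0,0,0,0.016],
  [100,13,-40,0,0,0,0.016],
  [100,13,-40,0,0,0,0.016],
])

```text
time_s: 2.35
tcp_pos: [0.3915, 0.0016, 0.339]
ee_rot: [[0.995, -0.1, 0.002], [-0.1, -0.995, 0.001], [0.002, -0.001, -1.0]]
wrist_force: [1.3, 0.9, -0.3]
gripper_width: 1.0
gripper_force: 0.0
```

drive_tool([
  [100,13,-40,0,0,0,0.016],
  [100,13,-40,0,0,0,0.016],
  [100,13,-40,0,0,0,0.016],
  [100,13,-40,0,0,0,0.016],
  [100,13,-40,0,0,0,0.016],
])

```text
time_s: 2.77
tcp_pos: [0.4561, -0.1968, 0.3386]
ee_rot: [[1.0, -0.021, 0.001], [-0.021, -1.0, -0.0], [0.001, 0.0, -1.0]]
wrist_force: [-0.0, 1.2, -0.3]
gripper_width: 0.999
gripper_force: 0.0
```

drive_tool([
  [100,0,-20,0,0,0,0.016],
  [60,0,0,0,0,0,0],
  [35,0,0,0,0,0,0],
])

```text
time_s: 3.02
tcp_pos: [0.4558, -0.2154, 0.3378]
ee_rot: [[1.0, -0.009, -0.001], [-0.009, -1.0, 0.0], [-0.001, -0.0, -1.0]]
wrist_force: [-0.1, -0.1, 0.1]
gripper_width: 0.922
gripper_force: 0.0
```

Run:
```python
from h import *
capture('wrist');s=sense(); c=capture('wrist'); save(c,'w1'); print(s['tcp_pos'],s['joints'],s['gripper_width'])
hz={'post_top':.141,'bar_top':.153,'pointer_tip':.117,'index_tip':.12}
for l in ('grinder','post_top','bar_top','pointer_tip','index_tip','adjuster','lock_ring'):
    for q in search_frame(l,c)[:2]:
        print(l,np.round(q['xy'],1),round(q['p'],2),world(c,q['xy'],s=s).round(4), world(c,q['xy'],z=hz.get(l,.11),s=s).round(4))
# obstacles higher than .17 near grinder via top depth
t=capture('top'); v,u=np.mgrid[0:384,0:512]; P=world(t,np.c_[u.ravel(),v.ravel()])
m=(P[:,2]>.16)&(P[:,2]<.23)&(abs(P[:,0]-.53)<.25)&(abs(P[:,1]+.25)<.25)
Q=P[m]; print(len(Q)); 
H,_,_=np.histogram2d(Q[:,0],Q[:,1],bins=[np.arange(.28,.8,.04),np.arange(-.5,.02,.04)]); print(H.astype(int))
```

```text
[ 0.45575941 -0.21450707  0.33809761] [-6.71749377e+00  6.82189590e+00 -6.31944934e+00 -1.58631930e-02
 -7.68830333e+01  9.63197747e+01] 0.8795268346338578
grinder [288.1 101.2] 0.69 [[ 0.5357 -0.2544  0.1221]] [[ 0.5359 -0.2557  0.11  ]]
grinder [296.2  99.2] 0.65 [[ 0.5373 -0.2595  0.1532]] [[ 0.5381 -0.2653  0.11  ]]
post_top [276.6 124.1] 0.94 [[ 0.5092 -0.2426  0.1069]] [[ 0.5112 -0.2401  0.141 ]]
pointer_tip [296.5 101.8] 0.81 [[ 0.5347 -0.2596  0.1552]] [[ 0.535  -0.2648  0.117 ]]
index_tip [337.7  97.3] 0.62 [[ 0.5397 -0.3129  0.1153]] [[ 0.5396 -0.3116  0.12  ]]
adjuster [291.8  98. ] 0.81 [[ 0.5387 -0.2555  0.1477]] [[ 0.5395 -0.26    0.11  ]]
lock_ring [273.9 114.8] 0.74 [[ 0.5207 -0.2383  0.1211]] [[ 0.5203 -0.239   0.11  ]]
1921
[[  0   0   0   0   0   0   0   0   0   0   0   0]
 [  0   0   0   0   0   0   0   0   0   0   0   0]
 [  0   0   0   0   0   0   0   0   0   0   0   0]
 [  0   0   0   0   0   0   0   0   0   0   0   0]
 [  0   0   0   0   0   0   0   0   0   0   0   0]
 [  0   0   0   0   0   0   0   0   0   0   0   0]
 [  0   0   0   0   0   0   0   0   0   0   0   0]
 [  0   0   0   0   0   0   0   0   0   0   0   0]
 [  0   0   0   0   0   0   0   0   0   0   0   0]
 [  0   0   0   0   0   0   0   0   0   0   0   0]
 [  0   0   0   0   0   0   0   0   0   0  61 206]
 [  0   0   0   0   0   0   0   0   7 329 134 473]]
```

View pics/w1.png

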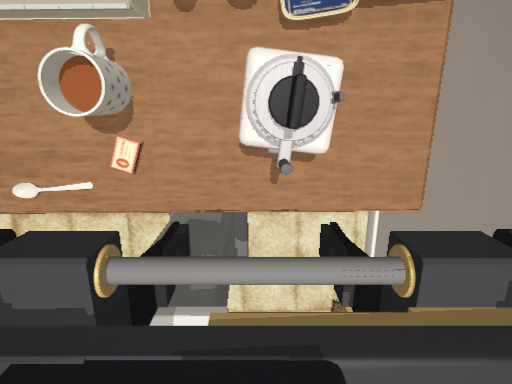

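The wrist view shows the post top at (285,167), the pointer tip at (300,58), the index tab at (336,97) and the ring around (291,100). Next I fit these from depth.

```bash
cat >> h.py <<'E'
def measure(c,s,axis=None):
    v,u=np.mgrid[0:384,0:512]; ok=c['z_map']>0
    uv=np.c_[u[ok],v[ok]]; P=world(c,uv,s=s); g=c['frame'][ok].astype(int).sum(1)/3
    near=np.hypot(P[:,0]-.535,P[:,1]+.26)<.12
    P,g,uv=P[near],g[near],uv[near]
    lid=P[(P[:,2]>.079)&(P[:,2]<.087)]
    box=cv2.minAreaRect((lid[:,:2]*1000).astype(np.float32)); print('lid rect',np.round(box[0],1),np.round(box[1],1),round(box[2],1))
    bar=P[(P[:,2]>.143)&(np.hypot(P[:,0]-.535,P[:,1]+.26)<.05)]
    br=cv2.minAreaRect((bar[:,:2]*1000).astype(np.float32)); print('bar',np.round(br[0],1),np.round(br[1],1),round(br[2],1),len(bar))
    A=np.array(box[0])/1000 if axis is None else np.array(axis)
    r=np.hypot(*(P[:,:2]-A).T)
    po=P[(P[:,2]>.132)&(r>.055)&(r<.1)]
    for nm,Q in (('post',po),('index',P[(P[:,2]>.112)&(P[:,2]<.126)&(r>.046)&(r<.062)&(g<90)]),('pointer',P[(P[:,2]>.108)&(P[:,2]<.126)&(r>.036)&(r<.054)&(g<60)])):
        if len(Q):
            m=Q.mean(0); d=m[:2]-A; print(nm,len(Q),m.round(4),'min',Q.min(0).round(4),'max',Q.max(0).round(4),'r %.4f ang %.1f'%(np.hypot(*d),np.degrees(np.arctan2(d[1],d[0]))))
E
python3 - <<'E'
from h import *
s=sense(); c=capture('wrist'); measure(c,s)
E
```

```text
lid rect [ 534.5 -260.9] [120.3 120.3] 82.9
bar [ 522.5 -254.5] [76.8 40.2] 8.3 6962
post 41493 [ 0.4811 -0.2156  0.4169] min [ 0.4446 -0.2982  0.1321] max [ 0.495  -0.1692  0.4402] r 0.0701 ang 139.6
index 30 [ 0.5627 -0.2884  0.118 ] min [ 0.5362 -0.3144  0.112 ] max [ 0.5835 -0.2639  0.1219] r 0.0393 ang -44.2
pointer 14 [ 0.5483 -0.3028  0.1139] min [ 0.5364 -0.3146  0.109 ] max [ 0.5804 -0.2607  0.1219] r 0.0440 ang -71.8
```

```bash
sed -i "s/near=np.hypot(P\[:,0\]-.535,P\[:,1\]+.26)<.12/near=(np.hypot(P[:,0]-.535,P[:,1]+.26)<.12)\&(P[:,2]<.17)/" h.py
python3 - <<'E'
from h import *
s=sense(); c=capture('wrist'); measure(c,s)
A=np.array([.5345,-.2609])
for n,p,z in (('post',(285.5,166),.141),('ptr',(300.5,58),.117),('idx',(333,97),.12)):
    w=world(c,p,z=z,s=s)[0]; d=w[:2]-A; print(n,w.round(4),np.hypot(*d).round(4),np.degrees(np.arctan2(d[1],d[0])).round(1))
f=cv2.resize(c['frame'][40:190,230:360],(693,600) if 0 else (520,600),interpolation=cv2.INTER_CUBIC); cv2.imwrite('pics/w2.png',f[:,:,::-1])
E
```

```text
lid rect [ 534.6 -261.3] [120.4 120.1] 82.9
bar [ 534.3 -261.2] [12.4 55.4] 83.3 667
post 120 [ 0.4611 -0.2517  0.141 ] min [ 0.4536 -0.2584  0.1321] max [ 0.4669 -0.2454  0.1434] r 0.0741 ang 172.5
index 29 [ 0.5603 -0.2908  0.1177] min [ 0.5361 -0.3146  0.1124] max [ 0.5837 -0.2639  0.1211] r 0.0391 ang -48.8
pointer 14 [ 0.5542 -0.2951  0.1151] min [ 0.5374 -0.3137  0.1091] max [ 0.5812 -0.2597  0.1219] r 0.0391 ang -59.9
post [ 0.4643 -0.2506  0.141 ] 0.071 171.7
ptr [ 0.5827 -0.2671  0.117 ] 0.0486 -7.4
idx [ 0.5406 -0.3057  0.12  ] 0.0452 -82.2
```

View pics/w2.png

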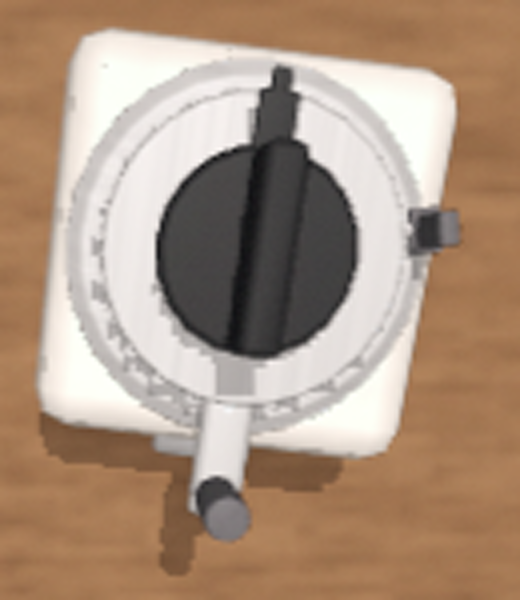

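Run:
```python
from h import *
s=sense(); c=capture('wrist')
A=np.array([.5345,-.2611])
for n,p,z in (('post',(285.5,168.8),.141),('ptr',(300.3,57),.117),('idx',(339.3,97.3),.12)):
    w=world(c,p,z=z,s=s)[0]; d=w[:2]-A; print(n,w.round(4),np.hypot(*d).round(4),np.degrees(np.arctan2(d[1],d[0])).round(1))
t=capture('top');
q=masks_of('index_tip',t);print([(x['xy'],x['p']) for x in q])
w=world(t,(353.5,173),z=.12)[0];d=w[:2]-A;print(w,np.degrees(np.arctan2(d[1],d[0])),np.hypot(*d))
```

```text
post [ 0.461  -0.2508  0.141 ] 0.0742 172.0
ptr [ 0.5838 -0.267   0.117 ] 0.0496 -6.8
idx [ 0.5402 -0.3131  0.12  ] 0.0523 -83.7
[]
[ 0.53850495 -0.31120934  0.12      ] -85.4303916653566 0.05026913187627805
```

drive_tool([
  [35,5,-37,-5,0,0,-0.06],
  [35,0,0,-20,0,0,-0.06],
  [35,0,0,-35,0,0,0],
  [35,0,0,-35,0,0,0],
  [35,0,0,-35,0,0,0],
])

```text
time_s: 4.18
tcp_pos: [0.461, -0.2517, 0.2072]
ee_rot: [[0.992, -0.126, 0.001], [-0.126, -0.992, -0.0], [0.001, 0.0, -1.0]]
wrist_force: [0.8, 0.1, -0.2]
gripper_width: 0.348
gripper_force: 0.0
```

drive_tool([
  [35,0,0,-20,0,0,0],
  [35,0,0,-15,0,0,0],
  [35,0,0,0,0,0,0],
])

```text
time_s: 4.43
tcp_pos: [0.4588, -0.2508, 0.1696]
ee_rot: [[0.992, -0.126, -0.008], [-0.126, -0.992, 0.002], [-0.008, -0.001, -1.0]]
wrist_force: [-1.2, 0.1, 0.7]
gripper_width: 0.354
gripper_force: 0.0
```

drive_tool([
  [35,1,0,-11,0,0,0],
  [35,0,0,-10,0,0,0],
  [35,0,0,-10,0,0,0],
  [35,0,0,0,0,0,0],
])

```text
time_s: 4.77
tcp_pos: [0.4609, -0.251, 0.1407]
ee_rot: [[0.992, -0.126, -0.003], [-0.126, -0.992, 0.001], [-0.003, -0.001, -1.0]]
wrist_force: [-1.3, -0.1, -1.0]
gripper_width: 0.35
gripper_force: 0.0
```

drive_tool([
  [35,-0.5,-6,0,0,0,0.08],
  [35,0,-6,0,0,0,0.08],
  [35,0,0,0,0,0,0],
])

```text
time_s: 5.02
tcp_pos: [0.4619, -0.2635, 0.1428]
ee_rot: [[0.999, 0.036, 0.001], [0.036, -0.999, 0.0], [0.001, -0.0, -1.0]]
wrist_force: [-0.4, 0.7, -0.3]
gripper_width: 0.348
gripper_force: 0.0
```

drive_tool([
  [35,0.4,-6,0,0,0,0.08],
  [35,0.9,-6,0,0,0,0.08],
  [35,0,0,0,0,0,0],
])

```text
time_s: 5.27
tcp_pos: [0.4636, -0.2757, 0.1432]
ee_rot: [[0.981, 0.193, 0.002], [0.193, -0.981, -0.001], [0.001, 0.001, -1.0]]
wrist_force: [0.4, -0.1, -0.2]
gripper_width: 0.351
gripper_force: 0.0
```

Run:
```python
from h import *
c=capture('side'); d=capture('wrist')
a=cv2.resize(c['frame'][170:290,270:410],(400,343),interpolation=cv2.INTER_CUBIC)
b=cv2.resize(d['frame'],(400,300)); b=np.vstack([b,np.zeros((43,400,3),np.uint8)])
cv2.imwrite('pics/s3.png',np.hstack([a,b])[:,:,::-1]); print(sense()['wrist_force'])
```

```text
[-0.18444883 -0.022761    0.20974025]
```

View pics/s3.png

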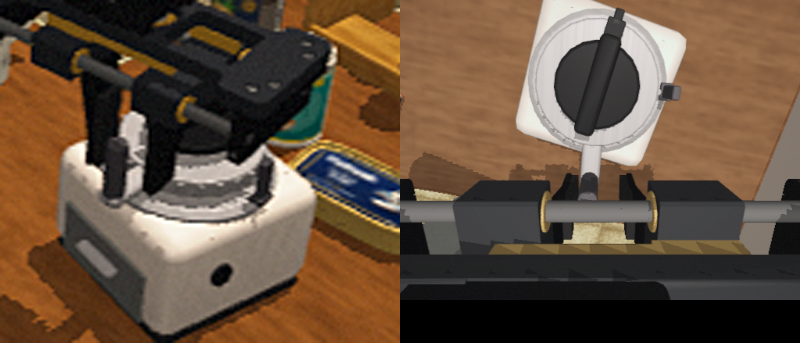

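The wrist view shows the post between the pads, against the left one (590,185). The lever arm has turned about 0.2 rad relative to the bar, so the ring is moving. I continue along the arc.

drive_tool([
  [35,0.4,-5.8,-2,0,0,0.08],
  [35,1,-5.7,-2,0,0,0.08],
  [35,2,-5.5,0,0,0,0.08],
  [35,2.7,-5.3,0,0,0,0.08],
])

```text
time_s: 5.7
tcp_pos: [0.4685, -0.2975, 0.1384]
ee_rot: [[0.87, 0.493, -0.001], [0.493, -0.87, 0.0], [-0.001, -0.001, -1.0]]
wrist_force: [-1.5, 1.1, 0.3]
gripper_width: 0.352
gripper_force: 0.6
```

drive_tool([
  [35,3.1,-5,0,0,0,0.08],
  [35,3.5,-4.8,0,0,0,0.08],
  [35,3.9,-4.5,0,0,0,0.08],
  [35,0,0,0,0,0,0],
])

```text
time_s: 6.03
tcp_pos: [0.4798, -0.3126, 0.1383]
ee_rot: [[0.729, 0.684, 0.0], [0.684, -0.729, -0.001], [-0.0, 0.001, -1.0]]
wrist_force: [0.5, -0.8, 0.2]
gripper_width: 0.352
gripper_force: 0.0
```

drive_tool([
  [35,0,0,20,0,0,0],
  [35,0,0,35,0,0,0],
  [35,0,0,35,0,0,0],
  [45,-4,9,7,0,0,-0.125],
  [45,-4,9,7,0,0,-0.125],
])

```text
time_s: 6.45
tcp_pos: [0.472, -0.2942, 0.2447]
ee_rot: [[0.881, 0.474, 0.004], [0.474, -0.881, -0.002], [0.003, 0.004, -1.0]]
wrist_force: [-1.1, 0.8, -0.9]
gripper_width: 0.412
gripper_force: 0.0
```

drive_tool([
  [45,-4,9,7,0,0,-0.125],
  [45,-4,9,7,0,0,-0.125],
  [45,-4,9,7,0,0,-0.125],
  [45,-4,9,7,0,0,-0.125],
  [45,-4,9,7,0,0,-0.12],
])

```text
time_s: 6.87
tcp_pos: [0.4508, -0.2484, 0.2776]
ee_rot: [[0.992, -0.126, 0.0], [-0.126, -0.992, -0.0], [0.0, 0.0, -1.0]]
wrist_force: [0.5, 0.4, -0.4]
gripper_width: 0.448
gripper_force: 0.0
```

drive_tool([
  [45,0,0,0,0,0,0],
  [45,0,0,0,0,0,0],
])

```text
time_s: 7.03
tcp_pos: [0.4513, -0.2487, 0.2777]
ee_rot: [[0.993, -0.114, 0.001], [-0.114, -0.994, -0.0], [0.001, 0.0, -1.0]]
wrist_force: [0.4, -0.7, -1.1]
gripper_width: 0.45
gripper_force: 0.0
```

Run:
```python
from h import *
s=sense(); c=capture('wrist'); measure(c,s,(.5345,-.2611)); print(s['tcp_pos'],s['joints'])
cv2.imwrite('pics/w4.png',c['frame'][:,:,::-1])
```

```text
lid rect [ 534.5 -261.3] [120.1 119.9] 82.7
bar [ 534.9 -261.6] [11.2 55.4] 83.3 927
post 205 [ 0.4782 -0.3086  0.1436] min [ 0.4712 -0.3155  0.1325] max [ 0.4842 -0.3027  0.1466] r 0.0737 ang -139.8
index 44 [ 0.5629 -0.2879  0.1194] min [ 0.5361 -0.3163  0.1121] max [ 0.5837 -0.2639  0.1231] r 0.0391 ang -43.3
pointer 23 [ 0.5536 -0.2927  0.1158] min [ 0.5365 -0.3142  0.1086] max [ 0.577  -0.2599  0.1236] r 0.0369 ang -58.8
[ 0.45132805 -0.24874076  0.27774459] [-1.07912236e+01  9.79229206e+00 -1.13424887e+01  8.44112969e-03
 -6.87842597e+01  9.42520334e+01]
```

View pics/w4.png

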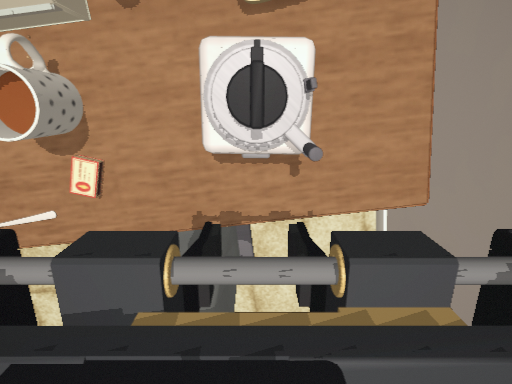

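The ring stands 0.83 rad open with the pointer unmoved. In the view the post is at (315,152), the bar is vertical at x 257 and the tab is at (311,84). Now I move to the bar.

drive_tool([
  [45,28,-4,-10,0,0,0],
  [45,28,-4,-10,0,0,0],
  [45,27.5,-4.6,-10,0,0,0],
  [45,0,0,-35,0,0,0],
  [45,0,0,-30,0,0,0],
])

```text
time_s: 7.5
tcp_pos: [0.5363, -0.2621, 0.18]
ee_rot: [[0.993, -0.115, 0.0], [-0.115, -0.993, 0.0], [0.0, -0.0, -1.0]]
wrist_force: [-1.1, 0.6, -2.1]
gripper_width: 0.448
gripper_force: 0.0
```

drive_tool([
  [45,0,0,-15,0,0,0],
  [45,0,0,-12,0,0,0],
  [45,0,0,-10,0,0,0],
  [45,0,0,0,0,0,0],
  [45,0,0,0,0,0,0],
])

```text
time_s: 7.92
tcp_pos: [0.5349, -0.2619, 0.1449]
ee_rot: [[0.993, -0.115, -0.001], [-0.115, -0.993, -0.0], [-0.001, 0.0, -1.0]]
wrist_force: [-0.2, -0.4, -0.7]
gripper_width: 0.451
gripper_force: 0.0
```

drive_tool([
  [10,0,0,0,0,0,0],
  [10,0,0,0,0,0,0],
  [10,0,0,0,0,0,0],
  [10,0,0,0,0,0,0],
  [10,0,0,0,0,0,0],
])

```text
time_s: 8.33
tcp_pos: [0.535, -0.2616, 0.1458]
ee_rot: [[0.993, -0.115, 0.001], [-0.115, -0.993, -0.0], [0.001, 0.0, -1.0]]
wrist_force: [0.2, 0.3, -0.2]
gripper_width: 0.165
gripper_force: 0.0
```

drive_tool([
  [10,0,0,0,0,0,-0.06],
  [10,0,0,0,0,0,-0.06],
  [10,0,0,0,0,0,-0.06],
  [10,0,0,-0.5,0,0,-0.06],
  [10,0,0,0,0,0,0],
])

```text
time_s: 8.75
tcp_pos: [0.535, -0.2608, 0.1452]
ee_rot: [[0.937, -0.349, 0.0], [-0.349, -0.937, 0.001], [0.0, -0.001, -1.0]]
wrist_force: [-0.5, 3.9, 2.5]
gripper_width: 0.135
gripper_force: 29.9
```

drive_tool([
  [10,0,0,0,0,0,-0.08],
  [10,0,0,-0.5,0,0,-0.08],
  [10,0,0,0,0,0,-0.08],
  [10,0,0,-0.5,0,0,-0.08],
  [10,0,0,0,0,0,-0.08],
])

```text
time_s: 9.17
tcp_pos: [0.5349, -0.261, 0.1444]
ee_rot: [[0.727, -0.687, 0.0], [-0.687, -0.727, 0.001], [-0.0, -0.001, -1.0]]
wrist_force: [-1.8, 4.2, 2.2]
gripper_width: 0.134
gripper_force: 29.9
```

drive_tool([
  [10,0,0,0,0,0,-0.08],
  [10,0,0,-0.5,0,0,-0.08],
  [10,0,0,0,0,0,-0.08],
  [10,0,0,0,0,0,-0.08],
  [10,0,0,0,0,0,0],
])

```text
time_s: 9.58
tcp_pos: [0.5348, -0.261, 0.1437]
ee_rot: [[0.475, -0.88, 0.0], [-0.88, -0.475, 0.001], [-0.001, -0.0, -1.0]]
wrist_force: [-1.8, 5.2, 2.9]
gripper_width: 0.138
gripper_force: 29.9
```

Run:
```python
from h import *
s=sense(); c=capture('wrist'); print(s['tcp_pos'],s['joints'],s['ee_rot'],s['moment'])
cv2.imwrite('pics/w5.png',c['frame'][:,:,::-1])
```

```text
[ 0.5347576  -0.26104782  0.14374526] [-1.04614395e+01  2.40423527e+01 -1.14975148e+01 -4.63842471e-02
 -5.44655667e+01  3.88551865e+01] [[ 4.75114227e-01 -8.79924128e-01  2.65041717e-05]
 [-8.79923942e-01 -4.75114106e-01  6.65033041e-04]
 [-5.72586113e-04 -3.39288314e-04 -9.99999779e-01]] [1.28506151 0.2727708  0.01234661]
```

View pics/w5.png

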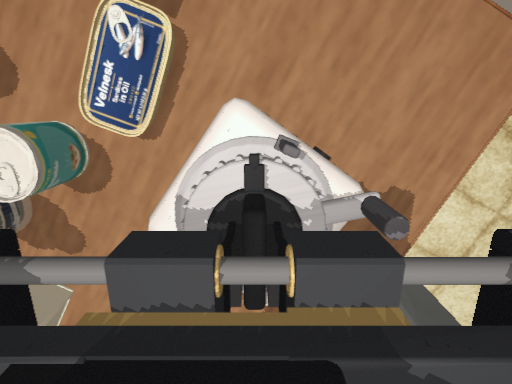

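The pointer tip is at (255,155) and the tab at (288,147), so there are some 20° still to go. I measure the tab by its depth.

Run:
```python
from h import *
s=sense(); c=capture('wrist'); A=np.array([.5346,-.2611])
v,u=np.mgrid[130:172,240:320]; uv=np.c_[u.ravel(),v.ravel()]; P=world(c,uv,s=s); d=P[:,:2]-A; r=np.hypot(*d.T); a=np.degrees(np.arctan2(d[:,1],d[:,0]))
g=c['frame'][uv[:,1],uv[:,0]].mean(1)
m=(P[:,2]>.1165)&(P[:,2]<.125)&(r>.049)&(r<.062)&(a<-70)
Q=P[m]; print(m.sum(),Q.mean(0),'r',r[m].min(),r[m].max(),'a',a[m].min(),a[m].max())
C=cv2.minAreaRect((Q[:,:2]*1000).astype(np.float32)); print(C)
dd=np.array(C[0])/1000-A; print('tab centre',np.hypot(*dd),np.degrees(np.arctan2(dd[1],dd[0])))
m=(g<70)&(P[:,2]>.105)&(P[:,2]<.122)&(r>.042)&(r<.054)&(a>-72)
print('ptr',m.sum(),r[m].max(),np.median(a[m]),a[m].min(),a[m].max(),P[m].mean(0))
```

```text
191 [ 0.54132269 -0.31619724  0.11998607] r 0.05240224313722445 0.058415456127972644 a -88.72794745605418 -78.15958965414669
((540.906494140625, -316.1423645019531), (10.088675498962402, 6.017064571380615), 7.1394782066345215)
tab centre 0.05540247068779157 -83.46382198307191
ptr 170 0.04967215257873944 -61.13264401981232 -68.05255850682343 -54.16953619816918 [ 0.55645572 -0.30071372  0.11983396]
```

drive_tool([
  [10,0,0,0,0,0,-0.08],
  [10,0,0,-0.5,0,0,-0.08],
  [10,0,0,0,0,0,-0.08],
  [10,0,0,-0.3,0,0,-0.08],
  [10,0,0,0,0,0,-0.07],
])

```text
time_s: 10.1
tcp_pos: [0.5346, -0.2611, 0.143]
ee_rot: [[0.104, -0.995, -0.001], [-0.995, -0.104, 0.001], [-0.001, 0.0, -1.0]]
wrist_force: [-2.2, 4.6, 3.9]
gripper_width: 0.13
gripper_force: 29.9
```

drive_tool([
  [10,0,0,0,0,0,0],
  [10,0,0,0,0,0,0],
  [10,0,0,0,0,0,0],
  [10,0,0,0,0,0,0],
])

```text
time_s: 10.43
tcp_pos: [0.5346, -0.2611, 0.1429]
ee_rot: [[0.108, -0.994, -0.0], [-0.994, -0.108, 0.001], [-0.001, 0.0, -1.0]]
wrist_force: [-1.9, 4.7, 5.8]
gripper_width: 0.133
gripper_force: 30.0
```

Run:
```python
from h import *
s=sense(); c=capture('wrist'); A=np.array([.5346,-.2611]); print(s['tcp_pos'],np.degrees(np.arctan2(s['ee_rot'][1][0],s['ee_rot'][0][0])))
v,u=np.mgrid[130:190,220:320]; uv=np.c_[u.ravel(),v.ravel()]; P=world(c,uv,s=s); d=P[:,:2]-A; r=np.hypot(*d.T); a=np.degrees(np.arctan2(d[:,1],d[:,0]))
g=c['frame'][uv[:,1],uv[:,0]].mean(1)
m=(P[:,2]>.1165)&(P[:,2]<.125)&(r>.052)&(r<.062)&(a<-70); print('tab',m.sum(),np.median(a[m]),r[m].min())
m=(g<70)&(P[:,2]>.105)&(P[:,2]<.122)&(r>.036)&(r<.049); print('ptr',m.sum(),r[m].max(),np.median(a[m]),a[m].min(),a[m].max())
```

```text
[ 0.53461529 -0.26111609  0.14292801] -83.82754185172917
tab 197 -83.55101360026093 0.05244443314860259
ptr 351 0.048959449223251406 -83.47517161116335 -91.64230017929495 -75.18265543818883
```

drive_tool([
  [45,0,0,0,0,0,0],
  [45,0,0,0,0,0,0],
  [45,0,0,0,0,0,0],
  [45,0,0,0,0,0,0],
  [45,0,0,20,0,0,0],
])

```text
time_s: 10.9
tcp_pos: [0.5324, -0.261, 0.1584]
ee_rot: [[0.104, -0.995, -0.009], [-0.995, -0.104, 0.003], [-0.004, 0.008, -1.0]]
wrist_force: [0.8, -0.2, -1.5]
gripper_width: 0.41
gripper_force: 0.0
```

drive_tool([
  [45,0,0,35,0,0,0],
  [45,0,0,35,0,0,0.12],
  [45,-5,-4,10,0,0,0.12],
  [45,-4,-3,0,0,0,0.12],
  [45,-4,-3,0,0,0,0.12],
])

```text
time_s: 11.32
tcp_pos: [0.5223, -0.272, 0.2438]
ee_rot: [[0.558, -0.83, 0.003], [-0.83, -0.558, -0.001], [0.002, -0.002, -1.0]]
wrist_force: [-0.1, 0.5, -0.7]
gripper_width: 0.45
gripper_force: 0.0
```

drive_tool([
  [45,-4,-3,0,0,0,0.12],
  [45,-4,-3,0,0,0,0.12],
  [45,-4,-3,0,0,0,0.12],
  [45,-4,-3,0,0,0,0.12],
  [45,-4,-3,0,0,0,0.12],
])

```text
time_s: 11.73
tcp_pos: [0.5017, -0.287, 0.2423]
ee_rot: [[0.929, -0.37, -0.0], [-0.37, -0.929, -0.0], [-0.0, 0.0, -1.0]]
wrist_force: [-0.1, -0.0, -0.3]
gripper_width: 0.445
gripper_force: 0.0
```

drive_tool([
  [45,-4,-3,0,0,0,0.12],
  [45,-4,-3,0,0,0,0.12],
  [35,-4,-4,0,0,0,0.12],
  [35,-4,-4,0,0,0,0.12],
  [35,-4,-4,0,0,0,0.12],
])

```text
time_s: 12.15
tcp_pos: [0.4817, -0.305, 0.2423]
ee_rot: [[0.976, 0.219, -0.0], [0.219, -0.976, -0.0], [-0.0, 0.0, -1.0]]
wrist_force: [0.5, -0.5, 0.0]
gripper_width: 0.367
gripper_force: 0.0
```

drive_tool([
  [35,-4,-4,0,0,0,0.12],
  [35,0,0,0,0,0,0.12],
  [35,0,0,0,0,0,0.12],
  [35,0,0,0,0,0,0.12],
  [35,0,0,0,0,0,0],
])

```text
time_s: 12.57
tcp_pos: [0.4778, -0.3089, 0.2423]
ee_rot: [[0.767, 0.641, -0.0], [0.641, -0.767, -0.0], [-0.0, -0.0, -1.0]]
wrist_force: [-0.5, -0.6, -0.5]
gripper_width: 0.353
gripper_force: 0.0
```

Run:
```python
from h import *
s=sense(); c=capture('wrist'); measure(c,s,(.5345,-.2611)); print(s['tcp_pos'],s['joints'],np.degrees(np.arctan2(s['ee_rot'][1][0],s['ee_rot'][0][0])))
t=capture('top'); measure(t,s,(.5345,-.2611))
```

```text
lid rect [ 534.9 -261.2] [120.  120.5] 83.1
bar [ 534.8 -261. ] [12.  55.7] 6.5 1195
post 249 [ 0.4788 -0.3085  0.1434] min [ 0.4711 -0.3157  0.1322] max [ 0.4845 -0.3026  0.1468] r 0.0732 ang -139.6
index 52 [ 0.5403 -0.3105  0.1181] min [ 0.5366 -0.3143  0.1122] max [ 0.5454 -0.3066  0.1207] r 0.0498 ang -83.3
pointer 73 [ 0.5387 -0.3068  0.1176] min [ 0.5339 -0.314   0.1083] max [ 0.5449 -0.296   0.1207] r 0.0459 ang -84.8
[ 0.47778193 -0.30886967  0.24229884] [-1.65623032e+01  1.65646515e+01 -7.54937271e+00  1.29511260e-02
 -6.58964924e+01  1.46456099e+02] 39.899086502728736
lid rect [0. 0.] [0. 0.] 0.0
bar [0. 0.] [0. 0.] 0.0 0
```

drive_tool([
  [35,0,0,-35,0,0,0],
  [35,0,0,-30,0,0,0],
  [35,0,0,-15,0,0,0],
  [35,0,0,-12,0,0,0],
  [35,0,0,-12,0,0,0],
])

```text
time_s: 13.08
tcp_pos: [0.4777, -0.3086, 0.1373]
ee_rot: [[0.77, 0.638, -0.001], [0.638, -0.77, 0.0], [-0.001, -0.001, -1.0]]
wrist_force: [-0.4, -0.1, 0.9]
gripper_width: 0.349
gripper_force: 0.0
```

drive_tool([
  [35,0,0,0,0,0,0],
])

```text
time_s: 13.17
tcp_pos: [0.4764, -0.308, 0.1358]
ee_rot: [[0.77, 0.638, -0.005], [0.638, -0.77, 0.002], [-0.002, -0.005, -1.0]]
wrist_force: [-0.1, 0.6, -0.3]
gripper_width: 0.351
gripper_force: 0.0
```

Run:
```python
import numpy as np
A=np.array([534.5,-261.1]);p=lambda a:A+74.5*np.array([np.cos(a),np.sin(a)])
a=np.radians(220.2)
for i in range(28):
    q=p(a-.08);print(i,np.degrees(a-.08).round(1),q.round(1),(q-p(a)).round(1));a-=.08
```

```text
0 215.6 [ 473.9 -304.5] [-3.7  4.7]
1 211.0 [ 470.7 -299.5] [-3.3  5. ]
2 206.4 [ 467.8 -294.3] [-2.9  5.2]
3 201.9 [ 465.4 -288.8] [-2.4  5.4]
4 197.3 [ 463.4 -283.2] [-2.   5.6]
5 192.7 [ 461.8 -277.5] [-1.5  5.8]
6 188.1 [ 460.7 -271.6] [-1.1  5.9]
7 183.5 [ 460.1 -265.7] [-0.6  5.9]
8 178.9 [ 460.  -259.7] [-0.1  6. ]
9 174.4 [ 460.4 -253.8] [0.3 5.9]
10 169.8 [ 461.2 -247.9] [0.8 5.9]
11 165.2 [ 462.5 -242.1] [1.3 5.8]
12 160.6 [ 464.2 -236.4] [1.8 5.7]
13 156.0 [ 466.4 -230.8] [2.2 5.5]
14 151.4 [ 469.1 -225.5] [2.6 5.3]
15 146.9 [ 472.1 -220.4] [3.1 5.1]
16 142.3 [ 475.6 -215.5] [3.5 4.9]
17 137.7 [ 479.4 -211. ] [3.8 4.6]
18 133.1 [ 483.6 -206.7] [4.2 4.2]
19 128.5 [ 488.1 -202.8] [4.5 3.9]
20 123.9 [ 492.9 -199.3] [4.8 3.5]
21 119.4 [ 498.  -196.2] [5.1 3.1]
22 114.8 [ 503.3 -193.5] [5.3 2.7]
23 110.2 [ 508.8 -191.2] [5.5 2.3]
24 105.6 [ 514.5 -189.3] [5.7 1.8]
25 101.0 [ 520.3 -188. ] [5.8 1.4]
26 96.4 [ 526.1 -187.1] [5.9 0.9]
27 91.9 [ 532.1 -186.6] [5.9 0.4]
```

drive_tool([
  [35,-3,4.5,0,0,0,-0.08],
  [35,-3,4.8,0,0,0,-0.08],
  [35,-2.9,5.2,0,0,0,-0.08],
  [35,-2.4,5.4,0,0,0,-0.08],
  [35,-2,5.6,0,0,0,-0.08],
])

```text
time_s: 13.58
tcp_pos: [0.465, -0.2833, 0.1394]
ee_rot: [[0.959, 0.284, 0.002], [0.284, -0.959, -0.001], [0.001, 0.001, -1.0]]
wrist_force: [-0.3, -0.6, -0.1]
gripper_width: 0.352
gripper_force: 0.5
```

drive_tool([
  [35,-1.5,5.8,0,0,0,-0.08],
  [35,-1.1,5.9,0,0,0,-0.08],
  [35,-0.6,5.9,0,0,0,-0.08],
  [35,-0.1,6,0,0,0,-0.08],
  [35,0,0,0,0,0,0],
])

```text
time_s: 14.0
tcp_pos: [0.4616, -0.2591, 0.1394]
ee_rot: [[1.0, -0.028, 0.001], [-0.028, -1.0, -0.0], [0.001, 0.0, -1.0]]
wrist_force: [0.2, -0.4, 0.5]
gripper_width: 0.349
gripper_force: 0.0
```

Now TCP angle 178.6°, ring near 0.2. I continue in smaller bursts, lowering slightly and watching the force.

drive_tool([
  [35,-0.5,5.9,-2,0,0,-0.08],
  [35,0.3,5.9,0,0,0,-0.08],
  [35,0,0,0,0,0,0],
])

```text
time_s: 14.25
tcp_pos: [0.4616, -0.2475, 0.1372]
ee_rot: [[0.983, -0.184, 0.001], [-0.184, -0.983, -0.0], [0.001, 0.0, -1.0]]
wrist_force: [0.8, 0.1, 0.7]
gripper_width: 0.345
gripper_force: 0.0
```

drive_tool([
  [35,1,5.8,0,0,0,-0.08],
  [35,0,0,0,0,0,0],
  [35,0,0,0,0,0,0],
])

```text
time_s: 14.5
tcp_pos: [0.4623, -0.2421, 0.1368]
ee_rot: [[0.966, -0.259, 0.0], [-0.259, -0.966, -0.0], [0.001, 0.0, -1.0]]
wrist_force: [0.3, -0.9, -0.3]
gripper_width: 0.351
gripper_force: 0.0
```

drive_tool([
  [35,1.7,5.7,0,0,0,-0.08],
  [35,0,0,0,0,0,0],
  [35,0,0,0,0,0,0],
])

```text
time_s: 14.75
tcp_pos: [0.4639, -0.2364, 0.1366]
ee_rot: [[0.942, -0.335, 0.0], [-0.335, -0.942, 0.0], [0.0, -0.0, -1.0]]
wrist_force: [0.1, -0.4, 0.4]
gripper_width: 0.351
gripper_force: 0.0
```

drive_tool([
  [35,2.2,5.5,0,0,0,-0.08],
  [35,0,0,0,0,0,0],
  [35,0,0,0,0,0,0],
])

```text
time_s: 15.0
tcp_pos: [0.466, -0.2308, 0.1365]
ee_rot: [[0.912, -0.41, 0.0], [-0.41, -0.912, 0.0], [-0.0, -0.0, -1.0]]
wrist_force: [-0.1, 0.6, 0.5]
gripper_width: 0.351
gripper_force: 0.0
```

drive_tool([
  [35,2.6,5.3,0,0,0,-0.08],
  [35,0,0,0,0,0,0],
  [35,0,0,0,0,0,0],
])

```text
time_s: 15.25
tcp_pos: [0.4686, -0.2255, 0.1365]
ee_rot: [[0.877, -0.481, 0.0], [-0.481, -0.877, 0.0], [-0.0, -0.0, -1.0]]
wrist_force: [0.1, 0.5, 0.5]
gripper_width: 0.354
gripper_force: 0.0
```

drive_tool([
  [35,3.1,5.1,0,0,0,-0.08],
  [35,0,0,0,0,0,0],
  [35,0,0,0,0,0,0],
])

```text
time_s: 15.5
tcp_pos: [0.4717, -0.2203, 0.1365]
ee_rot: [[0.835, -0.55, 0.0], [-0.55, -0.835, 0.0], [0.0, -0.0, -1.0]]
wrist_force: [0.2, 0.2, -0.3]
gripper_width: 0.35
gripper_force: 0.0
```

drive_tool([
  [35,3.5,4.9,-1,0,0,-0.08],
  [35,0,0,0,0,0,0],
  [35,0,0,0,0,0,0],
])

```text
time_s: 15.75
tcp_pos: [0.4752, -0.2154, 0.1355]
ee_rot: [[0.789, -0.615, 0.0], [-0.615, -0.789, 0.0], [0.0, -0.001, -1.0]]
wrist_force: [0.9, -0.2, 0.6]
gripper_width: 0.348
gripper_force: 0.1
```

drive_tool([
  [35,3.8,4.6,0,0,0,-0.08],
  [35,0,0,0,0,0,0],
  [35,0,0,0,0,0,0],
])

```text
time_s: 16.0
tcp_pos: [0.4789, -0.2108, 0.1353]
ee_rot: [[0.737, -0.676, -0.0], [-0.676, -0.737, 0.0], [-0.0, -0.0, -1.0]]
wrist_force: [0.2, -0.3, -1.1]
gripper_width: 0.348
gripper_force: 0.3
```

Run:
```python
from h import *
c=capture('side'); d=capture('wrist')
a=cv2.resize(c['frame'][170:290,270:410],(400,343),interpolation=cv2.INTER_CUBIC)
b=cv2.resize(d['frame'],(400,300)); b=np.vstack([b,np.zeros((43,400,3),np.uint8)])
cv2.imwrite('pics/s6.png',np.hstack([a,b])[:,:,::-1])
```

```text
(no output)
```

View pics/s6.png

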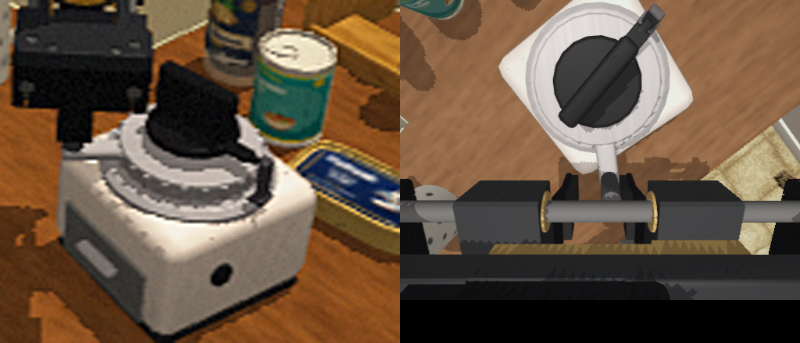

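The post is against the right pad at (610,185), the ring is at about −0.5, and the pointer is still at the tab. I keep going.

drive_tool([
  [35,4.2,4.2,0,0,0,-0.08],
  [35,0,0,0,0,0,0],
  [35,0,0,0,0,0,0],
])

```text
time_s: 16.35
tcp_pos: [0.4827, -0.2067, 0.1352]
ee_rot: [[0.679, -0.734, -0.001], [-0.734, -0.679, 0.0], [-0.001, 0.001, -1.0]]
wrist_force: [-1.5, -1.7, -1.0]
gripper_width: 0.349
gripper_force: 1.1
```

drive_tool([
  [35,4.5,3.9,0,0,0,-0.08],
  [35,0,0,0,0,0,0],
  [35,0,0,0,0,0,0],
])

```text
time_s: 16.6
tcp_pos: [0.4868, -0.203, 0.135]
ee_rot: [[0.618, -0.786, -0.002], [-0.786, -0.618, 0.0], [-0.001, 0.002, -1.0]]
wrist_force: [-1.3, -3.9, -2.1]
gripper_width: 0.35
gripper_force: 2.0
```

drive_tool([
  [35,2.9,2.2,0,0,0,-0.05],
  [35,0,0,0,0,0,0],
  [35,0,0,0,0,0,0],
])

```text
time_s: 16.85
tcp_pos: [0.4888, -0.2014, 0.1349]
ee_rot: [[0.578, -0.816, -0.004], [-0.816, -0.578, -0.001], [-0.002, 0.004, -1.0]]
wrist_force: [-3.4, -7.1, -2.1]
gripper_width: 0.351
gripper_force: 3.4
```

drive_tool([
  [35,3.1,2.1,0,0,0,-0.05],
  [35,0,0,0,0,0,0],
  [35,0,0,0,0,0,0],
])

```text
time_s: 17.1
tcp_pos: [0.4913, -0.1996, 0.1348]
ee_rot: [[0.537, -0.844, -0.005], [-0.844, -0.537, -0.001], [-0.002, 0.005, -1.0]]
wrist_force: [-3.6, -8.2, -2.7]
gripper_width: 0.355
gripper_force: 4.1
```

```bash
cat > f.py <<'E'
from h import *
F=[];
for i in range(6):
    capture('top'); s=sense(); F.append(s['wrist_force'])
A=np.array([.5345,-.2611]); d=s['tcp_pos'][:2]-A; a=np.arctan2(d[1],d[0]); t=np.array([np.sin(a),-np.cos(a)])
F=np.array(F); print('ang',np.degrees(a),'r',np.hypot(*d),'tan',(F[:,:2]@t).round(2),'mean',(F[:,:2]@t).mean(),F.mean(0).round(2),'pad',s['gripper_force'])
E
python3 f.py
```

```text
ang 125.0845781565562 r 0.07515759771884158 tan [-8.27 -8.81 -7.69 -8.81 -7.77 -8.6 ] mean -8.323279227193764 [-4.19 -8.52 -2.83] pad 4.046914286445826
```

drive_tool([
  [35,3.1,2.1,0,0,0,-0.05],
  [35,0,0,0,0,0,0],
  [35,0,0,0,0,0,0],
])

```text
time_s: 17.65
tcp_pos: [0.4938, -0.1978, 0.1346]
ee_rot: [[0.494, -0.87, -0.007], [-0.87, -0.494, -0.001], [-0.002, 0.006, -1.0]]
wrist_force: [-5.1, -10.3, -1.5]
gripper_width: 0.351
gripper_force: 4.6
```

```bash
python3 f.py
```

```text
ang 122.72412913509596 r 0.07522920009983239 tan [-10.22  -9.87  -9.04  -9.3   -9.82  -9.56] mean -9.636016979100996 [ -4.93 -10.16  -2.72] pad 4.600709073711187
```

drive_tool([
  [35,-4,-3,0,0,0,0],
  [35,-4,-3,0,0,0,0],
  [35,0,0,0,0,0,0],
])

```text
time_s: 18.2
tcp_pos: [0.4888, -0.2023, 0.1359]
ee_rot: [[0.493, -0.87, 0.002], [-0.87, -0.493, 0.001], [0.0, -0.002, -1.0]]
wrist_force: [-0.4, 0.6, -0.1]
gripper_width: 0.349
gripper_force: 0.0
```

Force is zero, so I lift and check.

drive_tool([
  [35,0,0,10,0,0,0],
  [35,0,0,20,0,0,0],
  [35,0,0,35,0,0,0],
  [35,0,0,40,0,0,0],
  [35,-5,0,35,0,0,0],
])

```text
time_s: 18.62
tcp_pos: [0.4849, -0.2021, 0.2789]
ee_rot: [[0.494, -0.87, 0.003], [-0.87, -0.494, -0.001], [0.002, -0.002, -1.0]]
wrist_force: [0.9, 0.7, 0.4]
gripper_width: 0.35
gripper_force: 0.0
```

drive_tool([
  [35,-20,0,20,0,0,0],
  [35,-10,0,0,0,0,0],
  [35,0,0,0,0,0,0],
  [35,0,0,0,0,0,0],
])

```text
time_s: 18.95
tcp_pos: [0.4535, -0.2019, 0.2958]
ee_rot: [[0.493, -0.87, 0.001], [-0.87, -0.493, 0.0], [0.0, -0.001, -1.0]]
wrist_force: [1.1, -0.5, -0.4]
gripper_width: 0.351
gripper_force: 0.0
```

Run:
```python
from h import *
s=sense(); c=capture('wrist'); measure(c,s,(.5345,-.2611)); print(s['tcp_pos'],s['wrist_force'])
cv2.imwrite('pics/w7.png',c['frame'][:,:,::-1])
```

```text
lid rect [ 534.1 -261.1] [119.9 120.3] 83.0
bar [ 534.3 -261.1] [12.2 55.9] 6.4 879
post 153 [ 0.4863 -0.2042  0.1382] min [ 0.4796 -0.2103  0.1327] max [ 0.4929 -0.1966  0.141 ] r 0.0746 ang 130.3
index 49 [ 0.5389 -0.3115  0.1174] min [ 0.5356 -0.3176  0.1126] max [ 0.5436 -0.307   0.1222] r 0.0506 ang -85.0
pointer 35 [ 0.5387 -0.3114  0.115 ] min [ 0.5336 -0.315   0.1083] max [ 0.5442 -0.3008  0.1196] r 0.0504 ang -85.2
[ 0.45352686 -0.20189666  0.2957582 ] [ 1.14613491 -0.48339632 -0.36388483]
```

View pics/w7.png

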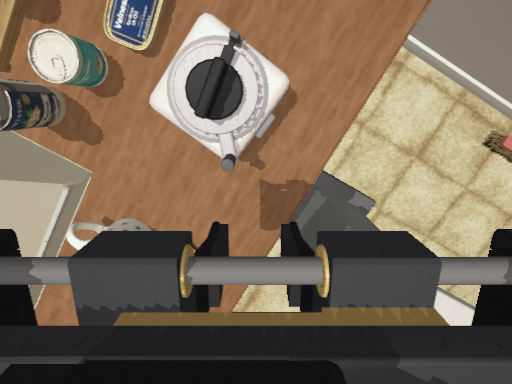

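The pointer is at the tab, around (235,40). The post at (228,162) stayed where it was tightened, and the arm is clear.

```bash
python3 -c "
from station import finish_job
print(finish_job())"
```

```text
the job is handed in; nothing more can be done
None
```

I handed the job in: I loosened the ring, turned the adjuster clockwise until its pointer stood at the index tab, retightened the ring to about 10 N at the post, and left the arm clear; the hand-in returned no verdict.

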